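# Pop the fuse hatch of the printer's power box

### The job

Two grey equipment boxes stand on the printer bench; press down on the hatch of the wider box near its ribbed free edge until the push-push latch lets go, then take the hand away so that the hatch springs open. Keep clear and watch for two seconds that it stays open; pressed down again it would latch shut. Leave the narrower box's hatch alone, and do not shove or pick up anything that lies about.

Things in the scene. Friction and masses are not known exactly. Their poses are not given: they have to be found in the camera images.
- fuse_box: the wider grey box, fixed to the bench: 160 (x) by 120 (y) by 100 mm high, with a row of black vent slots on its top behind the hatch. Origin: centre of its underside; z up, its x runs from the hatch's free edge towards its hinge (roughly away from the robot).
- fuse_hatch (a joint): angle of the wider box's hatch (rad): about 0 (up to 0.02) latched shut. Pressed, it sinks to a firm stop at -0.13; the latch lets go only if it is pressed beyond about -0.11 (less leaves it latched), and the hatch then follows the finger up as that rises, to its open stop at 0.75, where a spring keeps it. Pushing the open hatch right down to its stop latches it again.
- fuse_hatch_press (a point): the spot to press: on the top face of the wider box's hatch, in the middle of its width among the black ribs, 20 mm in from the free edge, 65 mm from the hinge. The grey hatch, 85 mm (x, hinge to free edge) by 80 mm (y), stands 12 mm proud of the box's top: this point is 112 mm above the bench when shut. Pressing here takes 3 to 4 N and it sinks 8.5 mm to a firm stop (the latch lets go near 7 mm). It moves with the hatch.
- fuse_hatch_hinge (a point): middle of the wider hatch's hinge line, which runs along the box's y, 104 mm above the bench on the hatch's far side. The opened free edge stands about 170 mm above the bench.
- light_box: the narrower grey box, fixed to the bench: 160 by 84 by 100 mm high, with one black round dial (26 mm wide, 14 mm high) on its top behind the hatch. Origin and axes as for the wider box. Not to be used.
- light_hatch (a joint): angle of the narrower box's hatch (rad; 85 by 44 mm, the same kind of latch). 0 is latched shut; it must stay so.
- figurine: white printed figurine, 40 mm wide, 66 mm tall, loose in front of the boxes; origin at its underside.
- bracket: white printed angle bracket, 50 by 35 by 36 mm, loose in front of the boxes; origin under its base.
- nozzle_jar: small clear jar, 42 mm wide, 50 mm tall, loose in front of the boxes; origin at its underside.
- scraper: spatula 200 mm long lying to the robot's right.
- driver: screwdriver 170 mm long with a black handle, lying to the robot's left.
- adapter: black plug-in power adapter, 75 by 50 by 32 mm, loose in one row with the two boxes (any of the three can be the left, middle or right one); origin at its underside.
- clip_dish: white bowl, 80 mm wide, 30 mm high, loose at the far right; origin at its underside.

How it is judged (in metres and radians):
On the way, in this order (a step that is already met when the one before it is completed fails the run):
1. the wider box's hatch is pressed in past its latching point by the fingers (value of joint fuse_hatch below -0.05 rad and contact force between the fingers and fuse_hatch above 0.5 N).
2. the hatch has popped open and stays open, untouched, for 1.5 s (value of joint fuse_hatch above 0.6 rad and contact force between each of the arm, the fingers and fuse_hatch below 0.1 N), for 1.5 s.
At the end, for the whole second after the job is handed in: The wider box's hatch stands open by more than 0.6 rad, at rest and untouched; the narrower box's hatch is still latched shut (between -0.025 and 0.05 rad) and every loose thing is within 30 mm of where it started (value of joint fuse_hatch above 0.6 rad and velocity of joint fuse_hatch between -0.05 and 0.05 rad/s and value of joint light_hatch between -0.025 and 0.05 rad and distance of each of figurine, bracket, nozzle_jar, scraper, driver, adapter, clip_dish from where it was at the start of the episode below 0.03 m).
It fails at once if the narrower box's hatch is pressed in or opened (value of joint light_hatch below -0.025 rad or value of joint light_hatch above 0.05 rad).
It fails at once if a loose thing is moved by 30 mm or more, or lifted (distance of any of figurine, bracket, nozzle_jar, scraper, driver, adapter, clip_dish from where it was at the start of the episode above 0.03 m).
It also fails if it takes over 32 s, if anything falls off the work surface, if the arm or the gripper's body presses on something with over 40 N, if the wrist force passes 120 N, or if a joint passes its speed limit or range.

### The arm

A 6-joint arm with a two-finger parallel gripper is mounted at the origin on the work surface. World frame = base frame: x ahead of the robot, y to its left, z up, the work surface at z = 0. Lengths are in m, angles in degrees, forces in N, time in s.
With the tool pointing down it reaches from about 0.3 to 0.75 m from the base axis. Payload 8.5 kg.
Tool frame: the origin (TCP) lies at the very end of the fingers, on their centre line; the grasp point (between the pads) lies 19 mm behind it (env.pinch_z is the distance from the TCP to the grasp point, in m); z points along the fingers, y is the line along which they close (so a half turn about z gives the same grasp; the last joint's range is limited). The gripper opens to 85 mm and grips with 20 to 120 N. Pads are 22 mm wide; open, the fingers measure 114 mm over their backs; the gripper's body (76 mm by 85 mm) begins 54 mm behind the grasp point. The pads swing forward as they close: fully open they stand 13 mm farther back than shut.
Start: joints at [58.253, 21.807, 74.336, -0, 83.858, -12.336], TCP at [0.183, 0.519, 0.231] pointing down, gripper open.
Joint ranges: [-178.18, 178.18], [-50.72, 133.34], [12.68, 142.11], [-81.47, 261.47], [9.98, 163.14], [-165.26, 165.26]. Speed limits (degrees/s): [136.94, 136.94, 180, 180, 180, 180].

### API

Orientations are given as a 3x3 rotation matrix whose columns are the frame's x, y, z axes.
In Python, from rig import env, viewer gives the robot as it stands.
- The arm moves only by the tool drive_tool, never from a script. Its argument "series" is a list of rows, each a list of 3 entries, a list of its own where there are three numbers: the shift along the tool's x, y, z in m, then the turn about the tool's z in degrees, then the finger opening in m, from 0 to 0.0854. A call has 1 to 20 rows; each row is the pose to reach, as a shift and turn from the pose commanded when the call began, along the tool's axes at that moment; what a row does not reach only later rows make up. A row lasts 1/10 s, in which the tool goes at most 50 mm and 8.59 degrees, less where a joint would pass 70% of its speed; a pose out of reach is approached as far as the arm can. A call with a gripper value outside its range is refused whole. The fingers move at their own pace and stop on an object; "newtons" is the grip in N (left out, the last holds). Time passes only in rows, so rows that repeat a pose let the fingers close. It gives the time, the measured TCP pose, the force, the opening and the grip force at its end, in the units of the state.
- env.observe(): the state, without advancing time (a new reading comes with each control period).
- viewer.get_image(name): name is "scene" or "top"; returns a dict with "img" (420x560x3 uint8, red, green, blue), "depth" (420x560 float32, m along the optical axis (not along the pixel's ray), 0 where there is no reading), "camera_matrix" (3x3 intrinsics, pixels), "rvec" (rotation vector, rad) and "tvec" (3), from world to camera coordinates, as OpenCV has them. Camera axes: x right, y down, z forward; pixel columns grow to the right and rows downward; lengths in m; the calibration is good to about 2 mm. A picture is of the moment at which its call begins.
- env.close_job(): hands the job in; it is judged then, once.
The state is a dict: "time_s": time; "q": joint angles; "qvel": joint speeds; "joint_efforts": joint torques, N m; "position": TCP position; "tool_rot": TCP orientation; "ft_force": force on the tool from outside, world axes, zero at the start; "wrist_torque": the same for the moment, N m; "grip_width": finger opening in m; "gripper_force": force on a finger pad.
Only numpy, scipy, OpenCV 4.12 (cv2) and the standard library are available. Lean on these libraries where they do the work, as an engineer would, in place of code of your own. Each camera call takes 0.05 s, during which the arm holds its last target. There are 200 camera calls.

## Working session

There is one attempt and no reset: what is moved stays moved. The work goes in short steps, Python scripts to look and compute and a tool call to move; the robot and the scene stay as the last step left them, time stands still between calls to the robot, and variables do not carry over. Pictures are saved under pics/ and viewed, at most 10 in all, crops included, and the job is handed in when it is done.

Besides the shell and the picture viewer there is one more tool, called after "Emit:" in YAML: its name, and indented under it one key for each argument. drive_tool: Moves the arm, as the interface text tells. Its arguments: {"type":"object","properties":{"series":{"type":"array"},"newtons":{"type":"number"}},"required":["series"]}

```bash
mkdir -p pics
cat > h.py <<'E'
import numpy as np, cv2
from rig import env, viewer
def snap(n,f):
    d=viewer.get_image(n); cv2.imwrite(f'pics/{f}.png',d['img'][:,:,::-1]); np.savez(f'{f}.npz',**d); return d
def world(d,u,v,z=None):
    K=d['camera_matrix'];R=cv2.Rodrigues(d['rvec'])[0];t=np.ravel(d['tvec'])
    r=np.linalg.inv(K)@[u,v,1]
    c=-R.T@t; w=R.T@r
    s=d['depth'][int(v),int(u)] if z is None else (z-c[2])/w[2]
    return c+s*w
E
python3 - <<'E'
from h import *
snap('top','t1'); snap('scene','s1'); o=env.observe(); print(o['time_s'],o['position'],o['tool_rot'],o['grip_width'])
E
```

```text
0.1 [0.18265754 0.51850641 0.23077295] [[-9.43150277e-01  3.32365890e-01 -6.85633718e-04]
 [ 3.32366485e-01  9.43149644e-01 -1.12597757e-03]
 [ 2.72418660e-04 -1.28984773e-03 -9.99999131e-01]] 0.08526189436559888
```

View pics/t1.png

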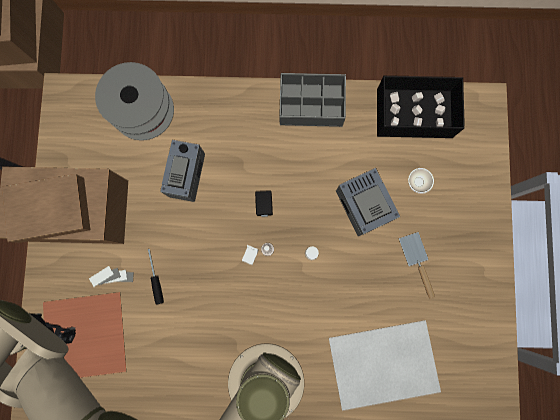

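View pics/s1.png

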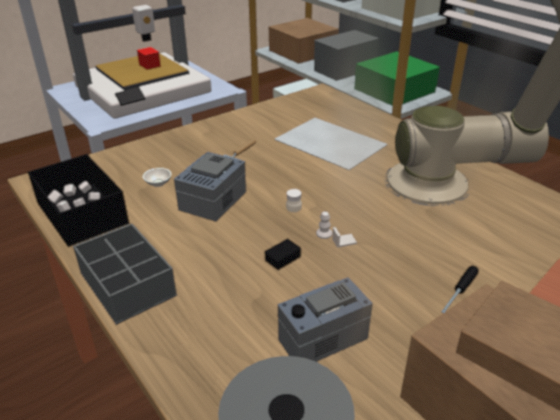

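The top view shows the wider box, with vent slots, at about (368,202) and its ribs near (376,211). The narrow box with the dial is at (183,170). I'll enlarge the wide one.

Run:
```python
import cv2
i=cv2.imread('pics/t1.png')[155:245,320:420]; cv2.imwrite('pics/c1.png',cv2.resize(i,None,fx=6,fy=6,interpolation=cv2.INTER_CUBIC))
```

```text
(no output)
```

View pics/c1.png

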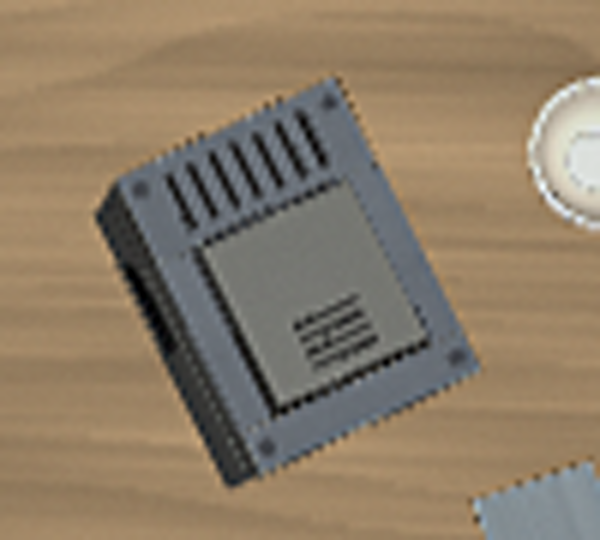

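Run:
```python
from h import *
d=dict(np.load('t1.npz'))
P=lambda u,v,z=.112: world(d,320+(u+.5)/6-.5,155+(v+.5)/6-.5,z)
h1,h2,f1,f2,r=[P(*a) for a in [(200,243),(347,180),(275,413),(430,343),(337,331)]]
print(h1,h2,f1,f2,r); print(np.linalg.norm(f2-f1),np.linalg.norm(h2-h1),np.linalg.norm(f1-h1),np.linalg.norm(f2-h2))
ax=(h1+h2)/2-(f1+f2)/2; ax/=np.linalg.norm(ax); print('axis',ax,np.degrees(np.arctan2(ax[1],ax[0])))
p=(f1+f2)/2+.02*ax; q=(h1+h2+f1+f2)/4-.0225*ax; print('press',p,q)
print('depth z',world(d,375,210),world(d,365,198))
o=env.observe(); print((q-o['position'])@o['tool_rot'])
```

```text
[ 0.54966185 -0.24180299  0.112     ] [ 0.58213508 -0.31232534  0.112     ] [ 0.46853277 -0.27787958  0.112     ] [ 0.50396153 -0.35176684  0.112     ] [ 0.50865341 -0.30741249  0.112     ]
0.08194220364428009 0.0776396364328611 0.0887887766995026 0.08755990735706337
axis [0.90360843 0.42835943 0.        ] 25.363490568599335
press [ 0.50431932 -0.30625602  0.112     ] [ 0.50574162 -0.30558177  0.112     ]
depth z [ 0.50786003 -0.3052405   0.11211802] [ 0.54236691 -0.27693225  0.10992713]
[-0.57864849 -0.66970315  0.11947924]
```

Emit:
drive_tool:
  series:
    - [[-0.01, -0.012, 0], 0, 0]
    - [[-0.03, -0.035, 0], 0, 0]
    - [[-0.055, -0.064, 0], 0, 0]
    - [[-0.08, -0.093, 0], 0, 0]
    - [[-0.105, -0.122, 0], 0, 0]
    - [[-0.13, -0.151, 0], 0, 0]
    - [[-0.155, -0.18, 0], 0, 0]
    - [[-0.18, -0.209, 0], 0, 0]
    - [[-0.205, -0.238, 0], 0, 0]
    - [[-0.23, -0.267, 0], 0, 0]
    - [[-0.255, -0.296, 0], 0, 0]
    - [[-0.28, -0.325, 0], 0, 0]
    - [[-0.305, -0.354, 0], 0, 0]
    - [[-0.33, -0.383, 0], 0, 0]
    - [[-0.355, -0.412, 0], 0, 0]
    - [[-0.38, -0.441, 0], 0, 0]
    - [[-0.4, -0.464, 0], 0, 0]
    - [[-0.41, -0.475, 0], 0, 0]
    - [[-0.41, -0.475, 0], 0, 0]
  newtons: 20

```text
time_s: 2.0
position: [0.4119, -0.0665, 0.231]
tool_rot: [[-0.942, 0.334, -0.001], [0.334, 0.942, 0.0], [0.001, 0.0, -1.0]]
ft_force: [0.3, 0.3, -0.1]
grip_width: 0.0002
gripper_force: 0.0
```

Emit:
drive_tool:
  series:
    - [[-0.01, -0.012, 0], 0, 0]
    - [[-0.03, -0.035, 0], 0, 0]
    - [[-0.055, -0.064, 0], 0, 0]
    - [[-0.08, -0.093, 0], 0, 0]
    - [[-0.105, -0.122, 0], 0, 0]
    - [[-0.13, -0.151, 0], 0, 0]
    - [[-0.15, -0.175, 0], 0, 0]
    - [[-0.165, -0.19, 0], 0, 0]
    - [[-0.169, -0.195, 0.02], 0, 0]
    - [[-0.169, -0.195, 0.05], 0, 0]
    - [[-0.169, -0.195, 0.07], 0, 0]
    - [[-0.169, -0.195, 0.08], 0, 0]
    - [[-0.169, -0.195, 0.08], 0, 0]
    - [[-0.169, -0.195, 0.08], 0, 0]

```text
time_s: 3.4
position: [0.5067, -0.3057, 0.1524]
tool_rot: [[-0.943, 0.332, 0.001], [0.332, 0.943, -0.001], [-0.001, -0.001, -1.0]]
ft_force: [0.3, 1.6, -0.1]
grip_width: -0.0002
gripper_force: 0.0
```

Run:
```python
from h import *
snap('scene','s2');d=snap('top','t2'); o=env.observe(); print(o['time_s'],o['position'],o['ft_force'],o['grip_width'],o['q'])
print((np.array([.5065,-.306,.112])-o['position'])@o['tool_rot'])
i=cv2.imread('pics/s2.png')[110:250,140:320];j=cv2.imread('pics/t2.png')[150:255,300:435]
cv2.imwrite('pics/c2.png',np.hstack([cv2.resize(i,(400,311)),cv2.resize(j,(400,311))]))
```

```text
3.5 [ 0.50667137 -0.30582955  0.15264045] [ 0.74329777 -0.41161665 -0.7035206 ] -9.286418566314856e-05 [-4.25660431e+01  2.95956567e+01  7.48009890e+01 -2.36916016e-03
  7.54693847e+01 -1.13175639e+02]
[ 0.00019178 -0.00017879  0.04064033]
```

View pics/c2.png

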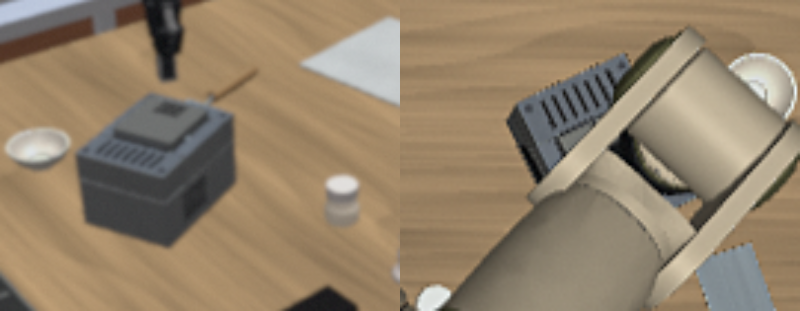

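The closed fingers hang 40 mm above the ribs in the scene view (fingertip at about (165,75), ribs at (172,105) in the crop). Next I press down.

Emit:
drive_tool:
  series:
    - [[0, 0, 0.02], 0, 0]
    - [[0, 0, 0.034], 0, 0]
    - [[0, 0, 0.038], 0, 0]
    - [[0, 0, 0.041], 0, 0]
    - [[0, 0, 0.043], 0, 0]
    - [[0, 0, 0.045], 0, 0]
    - [[0, 0, 0.047], 0, 0]
    - [[0, 0, 0.048], 0, 0]
    - [[0, 0, 0.048], 0, 0]
    - [[0, 0, 0.048], 0, 0]

```text
time_s: 4.5
position: [0.5062, -0.3061, 0.1042]
tool_rot: [[-0.943, 0.332, 0.001], [0.332, 0.943, -0.001], [-0.001, -0.001, -1.0]]
ft_force: [-4.6, -0.8, 8.5]
grip_width: -0.0
gripper_force: 4.2
```

Emit:
drive_tool:
  series:
    - [[0, 0, 0.001], 0, 0]
    - [[0, 0, 0.002], 0, 0]
    - [[0, 0, 0.002], 0, 0]
    - [[0, 0, 0.002], 0, 0]

```text
time_s: 4.9
position: [0.5063, -0.3062, 0.1039]
tool_rot: [[-0.943, 0.332, 0.002], [0.332, 0.943, -0.003], [-0.003, -0.002, -1.0]]
ft_force: [-8.0, 2.0, 20.4]
grip_width: -0.0002
gripper_force: 10.4
```

The hatch is at its firm stop, so I rise and back off.

Emit:
drive_tool:
  series:
    - [[0, 0, -0.005], 0, 0]
    - [[0, 0, -0.012], 0, 0]
    - [[0, 0, -0.025], 0, 0]
    - [[0, 0, -0.045], 0, 0]
    - [[0, 0, -0.07], 0, 0]
    - [[0, 0, -0.1], 0, 0]
    - [[0, 0, -0.13], 0, 0]
    - [[0, 0, -0.15], 0, 0]
    - [[0.03, 0.03, -0.16], 0, 0]
    - [[0.06, 0.07, -0.16], 0, 0]
    - [[0.1, 0.11, -0.16], 0, 0]
    - [[0.14, 0.16, -0.16], 0, 0]
    - [[0.18, 0.2, -0.16], 0, 0]
    - [[0.2, 0.22, -0.16], 0, 0]
    - [[0.2, 0.22, -0.16], 0, 0]
    - [[0.2, 0.22, -0.16], 0, 0]

```text
time_s: 6.5
position: [0.3905, -0.0308, 0.2618]
tool_rot: [[-0.944, 0.33, 0.001], [0.33, 0.944, -0.0], [-0.001, 0.0, -1.0]]
ft_force: [0.2, -0.0, -0.2]
grip_width: -0.0001
gripper_force: 0.0
```

Emit:
drive_tool:
  series:
    - [[0, 0, 0], 0, 0]
    - [[0, 0, 0], 0, 0]
    - [[0, 0, 0], 0, 0]
    - [[0, 0, 0], 0, 0]
    - [[0, 0, 0], 0, 0]
    - [[0, 0, 0], 0, 0]
    - [[0, 0, 0], 0, 0]
    - [[0, 0, 0], 0, 0]
    - [[0, 0, 0], 0, 0]
    - [[0, 0, 0], 0, 0]
    - [[0, 0, 0], 0, 0]
    - [[0, 0, 0], 0, 0]
    - [[0, 0, 0], 0, 0]
    - [[0, 0, 0], 0, 0]
    - [[0, 0, 0], 0, 0]
    - [[0, 0, 0], 0, 0]
    - [[0, 0, 0], 0, 0]
    - [[0, 0, 0], 0, 0]
    - [[0, 0, 0], 0, 0]
    - [[0, 0, 0], 0, 0]

```text
time_s: 8.5
position: [0.3907, -0.0317, 0.2613]
tool_rot: [[-0.943, 0.332, -0.0], [0.332, 0.943, 0.0], [0.0, 0.0, -1.0]]
ft_force: [0.2, -0.2, 1.0]
grip_width: -0.0
gripper_force: 0.0
```

Run:
```python
from h import *
snap('scene','s3'); print(env.observe()['time_s'],env.observe()['position'])
```

```text
8.55 [ 0.39070816 -0.03166377  0.26132166]
```

View pics/s3.png

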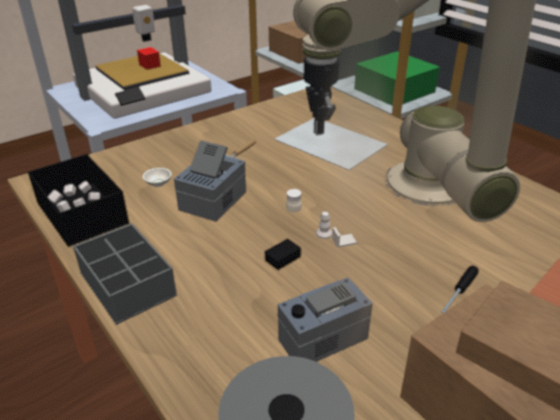

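The wide box's hatch stands open at about (209,160). The narrow hatch at (330,298) is still shut, nothing loose has moved, and the arm is well clear.

```bash
python3 -c "
from rig import env
print(env.close_job())"
```

```text
the job is handed in; nothing more can be done
None
```

The wider box's hatch was pressed to its stop and sprang open; it was still open and untouched two seconds after the arm moved clear, nothing else was disturbed, and the job is handed in (no verdict was returned).

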